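Return the scooped walnuts to the tilt-out bin

TASK

Tilt the wooden bin well out of its case first, then pick up the loaded steel scoop by its handle, carry it level and tip all four walnuts into the bin, without spilling any on the ledge and without the fingers touching them. Then lay the empty scoop gently down flat, right way up, on the ledge, and leave the bin pushed fully shut with the walnuts inside. Leave everything else standing where it is.

Things in the scene. Friction and masses are not known exactly. Their poses are not given: they have to be found in the camera images.
- hopper (a joint): tilt angle of the wooden hopper in its case: 0 shut (front upright), about 0.65 rad fully out (stop). It tilts about a level hinge along its lower front edge, its top coming out along the case's -x. The hinge is stiff: it stays where it is left; moving it takes about 6 N at the lip. It may start slightly out.
- case_front (a point): middle of the front edge of the roof, at roof height (180 mm), of the tilt-out bin's fixed wooden case (150 deep, 240 wide, 180 high, open only at the front). Axes: x from its front to its back (the front looks along -x), y along its width, z up. The hopper's hinge line runs along y, 164 mm straight below this point.
- hopper_lip (a point): middle (mid-thickness) of the top edge of the hopper's light-wood front board, 12 thick, 240 wide, rising 200 from the hinge. Axes turn with the hopper: x inward, z up the board; its faces lie 6 mm to either side. Shut, its inner face is in line with the case's front and it stands 36 mm above the roof, so it can be hooked from behind, above the roof.
- hopper_in (a point): middle of the hopper's inner floor (102 deep in x, 184 wide), axes as the lip's; 12 mm above and 51 mm inward of the hinge. Back and side walls 102 mm high (sides 138 in the front 60). Fully out, its mouth opens upward in front of the case: 115 mm from the case's face to the board, whose top is then about 175 mm above the ledge and 125 mm out from the face.
- scoop_grip (a point): flat stainless steel scoop (0.22 kg): this point is on its handle, 85 mm behind the middle of its blade, at mid-height of the handle (38 mm above the scoop's underside). Handle: straight level bar 22 wide (y), 22 high, from 57 to 170 mm behind the blade's middle. Axes: x from handle to the open mouth, y across, z up.
- scoop_mouth (a point): middle of the scoop's open front edge, on the upper face of its floor (3 mm above its underside), 137.5 mm ahead of scoop_grip and 35 below it; axes the same. The blade is 105 long, 90 wide, with walls 30 mm high at the sides and back, none at the mouth. The scoop starts flat on the ledge with the walnuts on it.
- scoop_load (a point): middle of the upper face of the scoop's floor, 52.5 mm behind the mouth; axes as scoop_grip's.
- walnut1: a whole walnut (rigid, 32 wide, 34 high, 16 g, slightly flat at one end so that it stands; origin at the flat end, 16 mm from its centre along its own z), one of four on the scoop. It stays put on a slope of up to about 15 degrees, starts to roll or slide beyond that, and comes off freely at 40 to 45 degrees.
- walnut2: a whole walnut (rigid, 32 wide, 34 high, 16 g, slightly flat at one end so that it stands; origin at the flat end, 16 mm from its centre along its own z), one of four on the scoop. It stays put on a slope of up to about 15 degrees, starts to roll or slide beyond that, and comes off freely at 40 to 45 degrees.
- walnut3: a whole walnut (rigid, 32 wide, 34 high, 16 g, slightly flat at one end so that it stands; origin at the flat end, 16 mm from its centre along its own z), one of four on the scoop. It stays put on a slope of up to about 15 degrees, starts to roll or slide beyond that, and comes off freely at 40 to 45 degrees.
- walnut4: a whole walnut (rigid, 32 wide, 34 high, 16 g, slightly flat at one end so that it stands; origin at the flat end, 16 mm from its centre along its own z), one of four on the scoop. It stays put on a slope of up to about 15 degrees, starts to roll or slide beyond that, and comes off freely at 40 to 45 degrees.
- table: the whitewashed ledge, top at height 0. Fixed things stand along its back, out of the way (beyond 0.73 m from the robot): a green lidded seed bin (225 high, back left), a small saucer (25 high, left) and a steel feeder stand (250 high, back right). Origin: middle of its top
- scoop: the scoop; origin under the middle of its blade, axes as scoop_grip's
- saucer_big: terracotta saucer, 150 across, 30 high, bystander; origin under its centre. It lies on the other side of the bin from the scoop.
- mug: blue mug, 82 across without its handle, 95 high, bystander; origin under its centre
- bottle: closed glass bottle, 72 across, 220 high, bystander; origin under its centre
- funnel: aluminium funnel standing mouth down, 100 across, 110 high, bystander; origin under its centre
- tin: closed tin, 74 across, 110 high, bystander; origin under its centre
- brush: small hand brush lying flat on the ledge in front of the bin, about 180 long, bystander
There are look-alikes about, which are no part of the job. What is shaped like the scoop but blue is not meant.

How it is judged:
By the outcome, as a careful person would: the job done as asked, in the order asked, and still so for the second after the job is handed in, with the robot touching nothing.
It also fails if it takes over 72 s, if anything falls off the work surface, if the arm or the gripper's body presses on something with over 40 N, if the wrist force passes 120 N, or if a joint passes its speed limit or range.

ROBOT

A 6-joint arm with a two-finger parallel gripper is mounted at the origin on the work surface. World frame = base frame: x ahead of the robot, y to its left, z up, the work surface at z = 0. Lengths are in mm, angles in rad, forces in N, time in s.
With the tool pointing down it reaches from about 350 to 775 mm from the base axis. Payload 7.3 kg.
Tool frame: the origin (TCP) lies between the finger pads; the fingertips stand 22 mm ahead of it and the grasp point (between the pads) lies 3 mm ahead of it (nose_length is the distance from the TCP to the fingertips, in mm); z points along the fingers, y is the direction in which the jaws open and shut (so a half turn about z gives the same grasp; the last joint's range is limited). The gripper opens to 92 mm and grips with 3 to 60 N. Pads are 19 mm wide; open, the fingers measure 130 mm over their backs; the gripper's body (75 mm by 190 mm) begins 47 mm behind the grasp point.
Start: joints at [1.143, 0.342, 1.524, -0, 1.275, -0.146], TCP at [145.979, 504.314, 248.741] pointing down, gripper open.
Joint ranges: [-2.53, 2.53], [-0.77, 2.02], [0.04, 2.7], [-1, 4.14], [0.28, 2.66], [-3.11, 3.11]. Speed limits (rad/s): [2.57, 2.57, 3.14, 3.14, 3.14, 3.14].

INTERFACE

Orientations are given as [roll, pitch, yaw] about the fixed x, y, z axes, in that order (R = Rz(yaw) Ry(pitch) Rx(roll)).
In Python, from plant import get_obs, capture, close_job, nose_length gives the robot as it stands.
- The arm moves only by the tool step_arm, never from a script. Its argument "increments" is text: rows parted by semicolons, each of 7 numbers parted by spaces: the turn, a rotation vector about the tool's x, y, z in rad, then the shift along the tool's x, y, z in mm, then the opening, from -1 (shut) to 1 (fully open). A call has 1 to 20 rows; each row is the pose to reach, as a shift and turn from the pose commanded when the call began, along the tool's axes at that moment; what a row does not reach only later rows make up. A row lasts 1/8 s, in which the tool goes at most 62.5 mm and 10.7 degrees, less where a joint would pass 70% of its speed; a pose out of reach is approached as far as the arm can. A call with a gripper value outside its range is refused whole. The fingers move at their own pace and stop on an object; the grip force is fixed at half the most. Time passes only in rows, so rows that repeat a pose let the fingers close. It gives the time, the measured TCP pose, the force and the opening at its end, in the units of the state.
- get_obs(): the state, without advancing time (a new reading comes with each control period).
- capture(name): name is "scene" or "top"; returns a dict with "frame" (384x512x3 uint8, red, green, blue), "K" (3x3 intrinsics, pixels), "distortion" ([k1, k2, p1, p2, k3] as OpenCV has them; the pictures are not rectified), "extrinsics" (4x4, takes a point from world to camera coordinates). Camera axes: x right, y down, z forward; pixel columns grow to the right and rows downward; lengths in mm; the calibration is good to about 2 mm. A picture is of the moment at which its call begins. There is no depth.
- close_job(): hands the job in, once; it reports no verdict.
The state is a dict: "time": time; "joint_positions": joint angles; "dq": joint speeds; "tau": joint torques, N m; "tool_pos": TCP position; "tcp_rot": TCP orientation; "contact_force": force on the tool from outside, world axes, zero at the start; "moment": the same for the moment, N m; "grip_width": finger opening in mm.
Only numpy, scipy, OpenCV 4.12 (cv2) and the standard library are available. Lean on these libraries where they do the work, as an engineer would, in place of code of your own. Each camera call takes 0.05 s, during which the arm holds its last target.

## Working session

There is one attempt and no reset: what is moved stays moved. The work goes in short steps, Python scripts to look and compute and a tool call to move; the robot and the scene stay as the last step left them, time stands still between calls to the robot, and variables do not carry over. Pictures are saved under pics/ and viewed, and the job is handed in when it is done.

Besides the shell and the picture viewer there is one more tool, called after ">>>" by a JSON object that holds its "fn" and its "kwargs", one argument or row to a line. step_arm: Moves the arm, as the interface text tells. Its arguments: {"type":"object","properties":{"increments":{"type":"string"}},"required":["increments"]}

```bash
ls; mkdir -p pics; python3 - <<'E'
from plant import get_obs, capture, nose_length
import cv2,numpy as np
print(get_obs(), nose_length)
for n in("scene","top"):
    c=capture(n); cv2.imwrite(f"pics/{n}0.png",cv2.resize(c["frame"][:,:,::-1],None,fx=1.5,fy=1.5,interpolation=cv2.INTER_CUBIC))
    np.savez(f"{n}0.npz",**c); print(c["K"],c["distortion"],c["extrinsics"])
E
```

```text
pics
{'time': 0.0, 'joint_positions': array([ 1.14302133e+00,  3.42744334e-01,  1.52501341e+00, -1.26679300e-05,
        1.27540712e+00, -1.45995551e-01]), 'dq': array([-6.09128024e-04,  7.82009350e-04, -2.11437570e-04, -5.93395242e-04,
       -8.95160510e-04,  7.09568512e-05]), 'tau': array([ 2.17047855e-04, -4.31227076e+01, -2.44225448e+01,  7.19799497e-02,
        5.55974082e-02, -1.50286869e-04]), 'tool_pos': array([145.80702268, 503.95628757, 248.03498344]), 'tcp_rot': array([-3.14003540e+00, -2.16737704e-04,  2.85981674e+00]), 'contact_force': array([-0.77970357, -0.43124051, -0.01259168]), 'moment': array([-0.03155036,  0.03879608,  0.03475894]), 'grip_width': 91.95726020142517} 22.0
[[358.64181603   0.         261.78020018]
 [  0.         358.64181603 194.1410039 ]
 [  0.           0.           1.        ]] [-0.04191216  0.          0.          0.          0.        ] [[ 7.99000511e-01  6.01324377e-01 -2.67904523e-03 -3.80956675e+02]
 [ 5.14512600e-01 -6.85943129e-01 -5.14547188e-01 -1.73640412e+02]
 [-3.11247440e-01  4.09745063e-01 -8.57457879e-01  1.41139114e+03]
 [ 0.00000000e+00  0.00000000e+00  0.00000000e+00  1.00000000e+00]]
[[452.1981543    0.         251.71570709]
 [  0.         452.1981543  193.70673893]
 [  0.           0.           1.        ]] [-0.03218886  0.          0.          0.          0.        ] [[-2.85670687e-02 -9.99536301e-01  1.05406530e-02 -1.60528876e+01]
 [-9.85551616e-01  2.64030622e-02 -1.67304781e-01  4.80314707e+02]
 [ 1.66948897e-01 -1.51677648e-02 -9.85848875e-01  1.61466737e+03]
 [ 0.00000000e+00  0.00000000e+00  0.00000000e+00  1.00000000e+00]]
```

View pics/scene0.png

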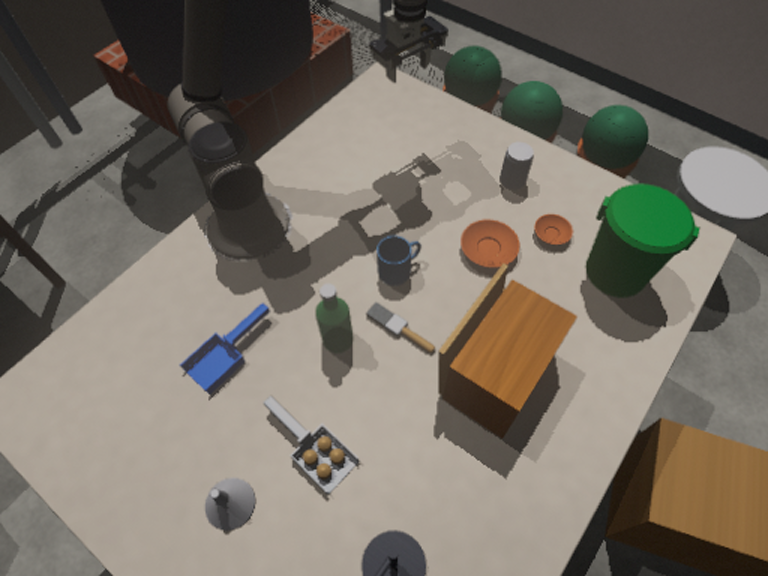

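View pics/top0.png

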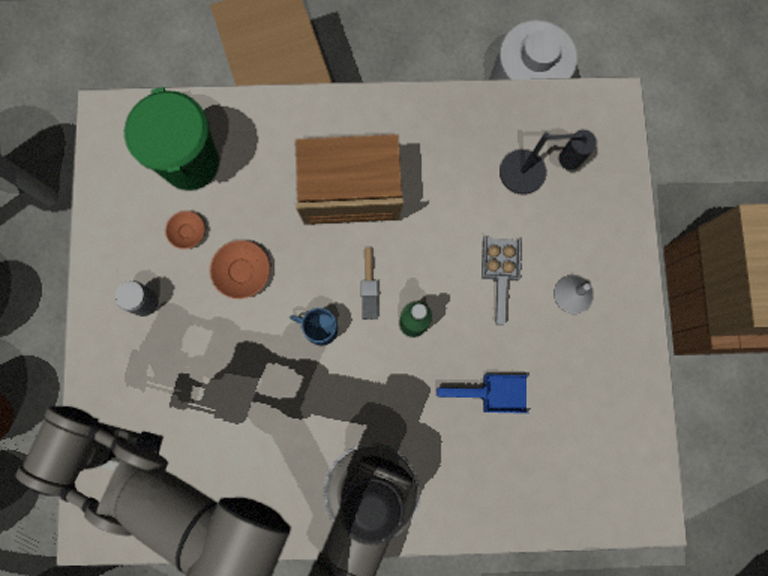

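The top view shows the case roof at about (296–400, 135–197) with the light front board just in front of it at row ~205. The steel scoop's blade is at (501, 257) with its handle down to (501, 323) and its mouth facing away from the robot. The blue look-alike is at (485, 392). I'll zoom in for exact pixels.

```bash
cat > h.py <<'E'
import numpy as np,cv2
from plant import get_obs,capture,close_job
from scipy.spatial.transform import Rotation as R
def load(n): return dict(np.load(n))
def ray(c,uv):
    p=cv2.undistortPoints(np.array([[uv]],float),c["K"],c["distortion"])[0,0]
    E=c["extrinsics"];Rm=E[:3,:3];t=E[:3,3]
    return -Rm.T@t, Rm.T@np.array([p[0],p[1],1.])
def onz(c,uv,z):
    o,d=ray(c,uv); return o+d*(z-o[2])/d[2]
def proj(c,P):
    E=c["extrinsics"];rv=cv2.Rodrigues(E[:3,:3])[0]
    return cv2.projectPoints(np.array(P,float).reshape(-1,3),rv,E[:3,3],c["K"],c["distortion"])[0][:,0]
def tri(c1,u1,c2,u2):
    o1,d1=ray(c1,u1);o2,d2=ray(c2,u2)
    s=np.linalg.lstsq(np.c_[d1,-d2],o2-o1,rcond=None)[0]
    a=o1+d1*s[0];b=o2+d2*s[1];return (a+b)/2,np.linalg.norm(a-b)
def crop(c,x0,y0,x1,y1,f,fn):
    im=cv2.resize(c["frame"][y0:y1,x0:x1,::-1],None,fx=f,fy=f,interpolation=cv2.INTER_CUBIC)
    for x in range((x0+9)//10*10,x1,10):
        cv2.putText(im,str(x),((x-x0)*f,8),0,.3,(0,255,255)); im[::4,int((x-x0+.5)*f)]=(0,255,255)
    for y in range((y0+9)//10*10,y1,10):
        cv2.putText(im,str(y),(0,int((y-y0+.5)*f)),0,.3,(0,255,255)); im[int((y-y0+.5)*f),::4]=(0,255,255)
    cv2.imwrite(fn,im)
E
python3 - <<'E'
from h import *
t=load("top0.npz");s=load("scene0.npz")
crop(t,190,85,280,155,8,"pics/a.png"); crop(t,310,150,360,225,8,"pics/b.png")
crop(s,285,170,390,290,5,"pics/c.png"); crop(s,170,260,245,335,7,"pics/d.png")
E
```

```text
(no output)
```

View pics/a.png

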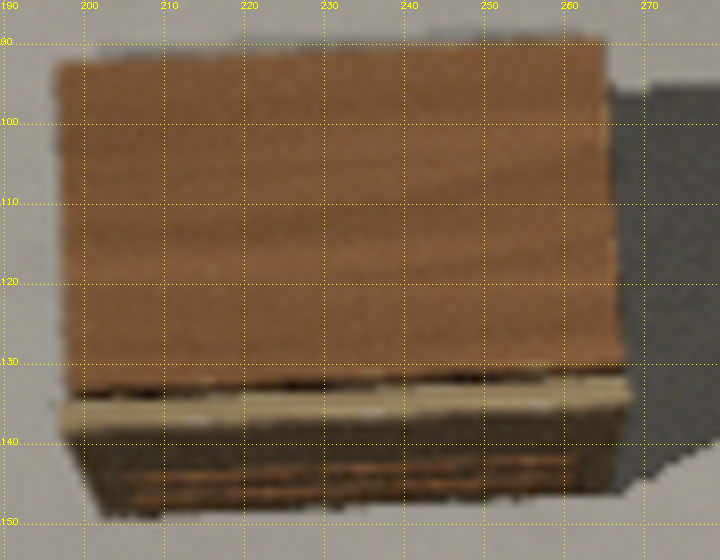

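View pics/b.png

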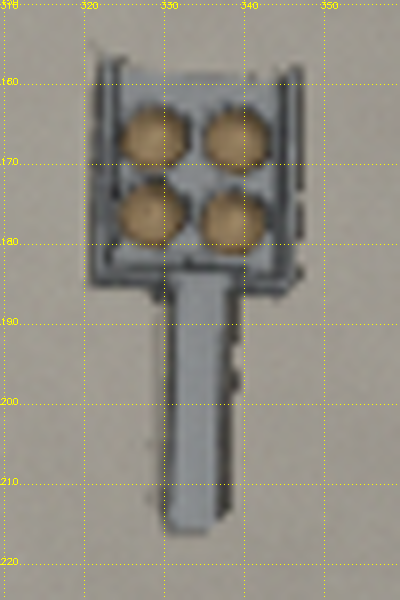

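View pics/c.png

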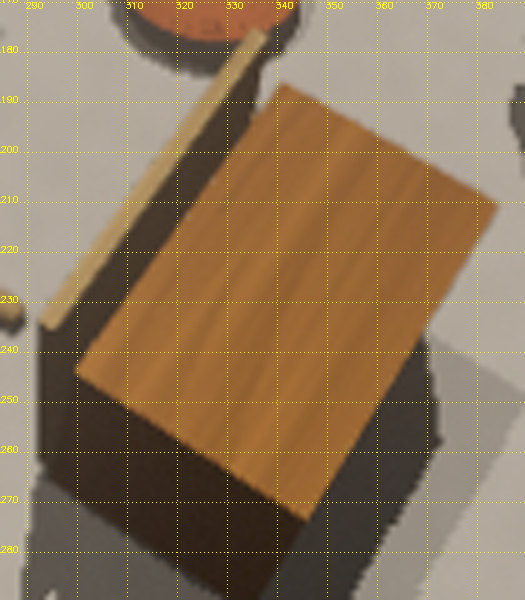

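View pics/d.png

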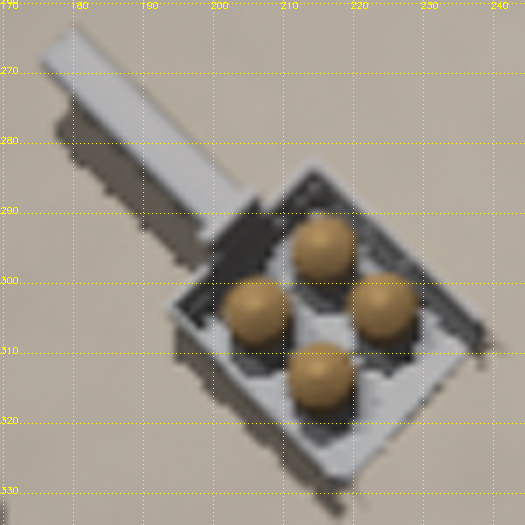

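The crops give the roof corners in the scene view at (300,244), (340,186), (383,211) and (345,274). In the top view the board's top edge runs from (197,137) to (268,133). The scoop handle runs along column ~334, rows 184–216.

```bash
python3 - <<'E'
from h import *
np.set_printoptions(suppress=True,precision=1)
t=load("top0.npz");s=load("scene0.npz")
print("cams",ray(t,(0,0))[0],ray(s,(0,0))[0])
print("roof scene FL? ",*[onz(s,p,180) for p in [(299.3,244),(340,186),(382.8,211),(345,274)]])
print("roof top",*[onz(t,p,180) for p in [(198,134),(267,131),(264.7,89),(196.3,92)]])
for z in (216,213): print("board top",z,*[onz(t,p,z) for p in [(197.2,136.7),(268,133.0)]], "scene",*[onz(s,p,z) for p in [(293,234),(335,176)]])
print("scoop handle top z49",*[onz(t,p,49) for p in [(330.6,184),(338,184),(330,216),(337,216)]])
print(" scene handle",*[onz(s,p,49) for p in [(175.5,269),(180.5,264),(200,291.5),(207,287)]])
print(" walls z30 top ",*[onz(t,p,30) for p in [(321.5,157.5),(346.5,158.5),(321,184.5),(345.5,185.5)]])
print(" walls z30 scene",*[onz(s,p,30) for p in [(194,303),(214,283),(239,308)]], onz(s,(217.5,330),30))
# walnuts centers z~20
print("nuts",*[onz(t,p,20) for p in [(328.7,166.5),(339,166.5),(328.3,176),(338.5,177)]])
for n,p in dict(saucer=(160.5,179),mug=(212,218),bottle=(277,212),funnel=(382,196),brushtip=(245,166),brushend=(247,212),blue=(338,261),lamp=(348,114)).items(): print(n,onz(t,p,0))
print("bottle base scene",onz(s,(225,232),0), "bottletop",tri(t,(279.5,207),s,(219,194)), "mug top scene",tri(t,(214,216),s,(262,165)))
E
```

```text
cams [ 203.3   -4.2 1672.3] [ 833.  -468.3 1119.8]
roof scene FL?  [675.3 -86.8 180. ] [668.3 149.9 180. ] [816.  150.6 180. ] [823.4 -85.4 180. ]
roof top [668.2 150.7 180. ] [672.9 -85.9 180. ] [825.6 -83.1 180. ] [820.4 155.5 180. ]
board top 216 [647.7 149.7 216. ] [654.5 -87.  216. ] scene [650.8 -87.2 216. ] [644.1 148.2 216. ]
board top 213 [648.6 150.  213. ] [655.4 -87.2 213. ] scene [650.2 -85.9 213. ] [643.5 150.3 213. ]
scoop handle top z49 [ 506.6 -319.3   49. ] [ 505.9 -346.5   49. ] [ 388.8 -310.3   49. ] [ 388.1 -335.8   49. ]
 scene handle [ 392.9 -334.4   49. ] [ 394.1 -313.1   49. ] [ 501.  -340.9   49. ] [ 508.7 -317.8   49. ]
 walls z30 top  [ 611.9 -294.7   30. ] [ 605.7 -388.5   30. ] [ 509.2 -287.2   30. ] [ 503.  -378.1   30. ]
 walls z30 scene [ 504.1 -375.8   30. ] [ 512.  -292.6   30. ] [ 621.6 -305.5   30. ] [ 611.3 -392.4   30. ]
nuts [ 579.  -321.7   20. ] [ 578.  -360.5   20. ] [ 542.7 -318.1   20. ] [ 537.9 -356.1   20. ]
saucer [552.  312.1   0. ]
mug [399.  120.2   0. ]
bottle [ 414.9 -122.2    0. ]
funnel [ 464.6 -520.7    0. ]
brushtip [593.7  -7.6   0. ]
brushend [417.9 -10.4   0. ]
blue [ 227.5 -339.6    0. ]
lamp [ 790.6 -413.     0. ]
bottle base scene [ 416.7 -129.8    0. ] bottletop (array([ 404.3, -114.2,  219. ]), np.float64(3.441268993987282)) mug top scene (array([394.7, 106.8, 109.3]), np.float64(4.95526480456222))
```

The measurements agree with the given sizes. Lengths below are in mm.

| Item | Measured value | Check |
|---|---|---|
| Case front middle | (671, 31) | width about 237 |
| Case yaw | about 0.02 rad | – |
| Lip | x about 649, so about 0.08 rad out | – |
| Scoop grip | (475, -330) | blade mid (560, -337) |
| Scoop yaw | about -0.08 rad | – |

Next I'll hover behind the lip with the fingers closed.

```bash
cat >> h.py <<'E'
def plan(pos,yaw=np.pi,tilt=0.):
    """tool down, tool x at azimuth yaw (yaw=pi+scoop yaw: tool x = -scoop x); tilt = scoop nose down about scoop y"""
    o=get_obs(); R0=R.from_euler('xyz',o["tcp_rot"])
    sy=yaw-np.pi
    R1=R.from_euler('z',sy)*R.from_euler('y',tilt)*R.from_euler('z',-sy)*R.from_euler('xyz',[np.pi,0,yaw])
    d=R0.inv().apply(np.array(pos)-o["tool_pos"]); w=(R0.inv()*R1).as_rotvec()
    print("turn",np.round(w,3),"shift",np.round(d,1)); return w,d
E
python3 -c "
from h import *
plan([673,31,275])"
```

```text
turn [-0.001 -0.    -0.282] shift [-637.9 -307.8  -26.6]
```

>>> {"fn": "step_arm", "kwargs": {
  "increments": "0 0 -0.05 -40 -20 -27 -1;0 0 -0.1 -90 -43 -27 -1;0 0 -0.15 -140 -67 -27 -1;0 0 -0.2 -190 -92 -27 -1;0 0 -0.25 -240 -116 -27 -1;0 0 -0.28 -290 -140 -27 -1;0 0 -0.28 -340 -164 -27 -1;0 0 -0.28 -390 -188 -27 -1;0 0 -0.28 -440 -212 -27 -1;0 0 -0.28 -490 -236 -27 -1;0 0 -0.28 -540 -261 -27 -1;0 0 -0.28 -580 -280 -27 -1;0 0 -0.28 -615 -297 -27 -1;0 0 -0.28 -638 -308 -27 -1;0 0 -0.28 -638 -308 -27 -1;0 0 -0.28 -638 -308 -27 -1"
}}

```text
time: 2.1
tool_pos: [672.6, 31.7, 275.3]
tcp_rot: [3.141, -0.001, 3.14]
contact_force: [-0.2, -0.6, 0.3]
grip_width: 0.4
```

>>> {"fn": "step_arm", "kwargs": {
  "increments": "0 0 0 0 0 25 -1;0 0 0 0 0 45 -1;0 0 0 0 0 60 -1;0 0 0 0 0 65 -1;0 0 0 0 0 65 -1;0 0 0 0 0 65 -1"
}}

```text
time: 2.85
tool_pos: [673.5, 31.1, 211.7]
tcp_rot: [-3.142, 0.002, 3.14]
contact_force: [0.0, -0.2, -0.1]
grip_width: 0.4
```

```bash
python3 - <<'E'
from h import *
c=capture("scene");crop(c,270,120,400,240,6,"pics/e.png")
E
```

```text
(no output)
```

View pics/e.png

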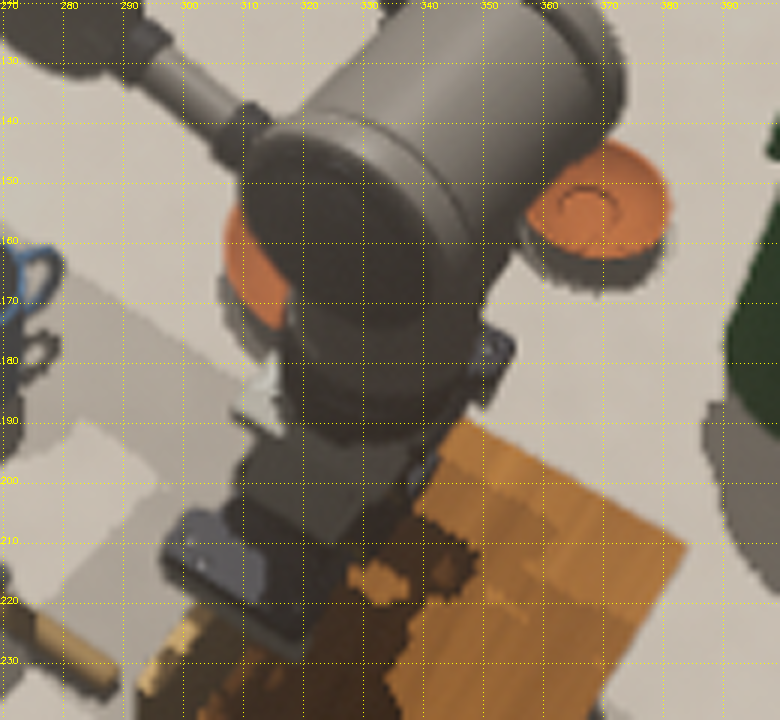

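>>> {"fn": "step_arm", "kwargs": {
  "increments": "0 0 0 8 0 0 -1;0 0 0 15 0 1 -1;0 0 0 22 0 2 -1;0 0 0 28 0 3 -1;0 0 0 34 0 5 -1;0 0 0 40 0 7 -1;0 0 0 46 0 9 -1;0 0 0 52 0 11 -1;0 0 0 57 0 13 -1;0 0 0 62 0 15 -1;0 0 0 67 0 17 -1;0 0 0 72 0 20 -1;0 0 0 72 0 20 -1"
}}

```text
time: 4.53
tool_pos: [600.2, 31.5, 190.2]
tcp_rot: [3.141, -0.002, 3.14]
contact_force: [0.1, -0.3, 0.3]
grip_width: 0.5
```

```bash
python3 - <<'E'
from h import *
c=capture("scene");crop(c,230,120,390,240,5,"pics/f.png")
c=capture("top");crop(c,180,80,290,170,7,"pics/f2.png")
E
```

```text
(no output)
```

View pics/f.png

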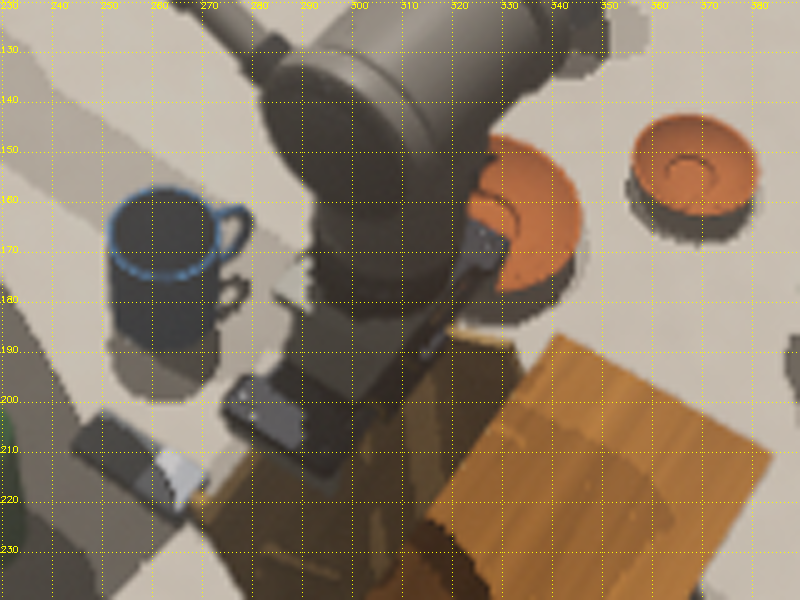

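View pics/f2.png

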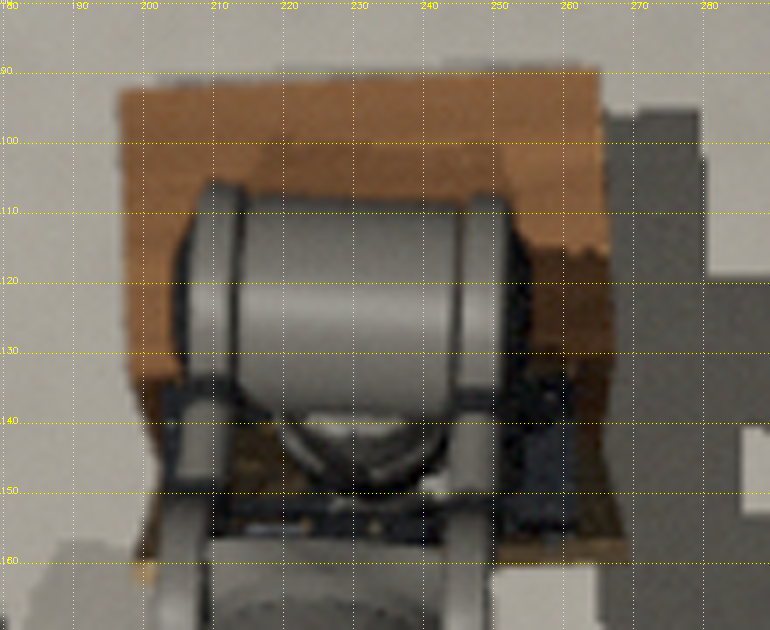

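The bin is tilting as planned: the board is now near row 158 in the top view. I'll keep pulling to the stop.

>>> {"fn": "step_arm", "kwargs": {
  "increments": "0 0 0 5 0 2 -1;0 0 0 10 0 5 -1;0 0 0 14 0 7 -1;0 0 0 18 0 9 -1;0 0 0 22 0 11 -1;0 0 0 22 0 11 -1"
}}

```text
time: 5.38
tool_pos: [578.4, 31.2, 179.5]
tcp_rot: [3.141, -0.001, 3.14]
contact_force: [1.9, -0.3, 0.3]
grip_width: 0.4
```

>>> {"fn": "step_arm", "kwargs": {
  "increments": "0 0 0 3 0 0 -1;0 0 0 6 0 0 -1;0 0 0 9 0 0 -1;0 0 0 9 0 0 -1"
}}

```text
time: 5.88
tool_pos: [573.5, 31.1, 181.5]
tcp_rot: [-3.141, 0.01, 3.14]
contact_force: [11.0, 1.2, 1.3]
grip_width: 0.2
```

At the stop: 11 N, and the tool has stalled. I'll back off, lift and swing over the scoop handle with the gripper open.

>>> {"fn": "step_arm", "kwargs": {
  "increments": "0 0 0 -8 0 0 -1;0 0 0 -12 0 -30 -1;0 0 0 -12 0 -80 -1;0 0 0 -12 0 -120 -1;0 0 0 -12 0 -120 -1"
}}

```text
time: 6.5
tool_pos: [582.7, 31.2, 302.8]
tcp_rot: [-3.141, 0.004, 3.14]
contact_force: [0.5, -0.1, -0.9]
grip_width: 0.2
```

```bash
python3 -c "
from h import *
print(get_obs()['tool_pos'])
plan([475,-330,200],np.pi-.08)"
```

```text
[582.68889174  31.17425544 302.79352016]
turn [-0.     0.004  0.078] shift [ 107.5 -361.3  102.5]
```

>>> {"fn": "step_arm", "kwargs": {
  "increments": "0 0 0.02 10 -30 0 0.5;0 0 0.04 22 -75 0 0.5;0 0 0.06 36 -120 0 0.5;0 0 0.08 50 -165 0 0.5;0 0 0.08 64 -210 20 0.5;0 0 0.08 78 -255 40 0.5;0 0 0.08 90 -300 70 0.5;0 0 0.08 100 -340 90 0.5;0 0 0.08 107 -361 102 0.5;0 0 0.08 107 -361 102 0.5;0 0 0.08 107 -361 102 0.5"
}}

```text
time: 7.88
tool_pos: [475.0, -328.6, 198.1]
tcp_rot: [3.141, 0.0, 3.06]
contact_force: [-0.6, -0.0, 0.5]
grip_width: 68.6
```

```bash
python3 - <<'E'
from h import *
c=capture("scene");np.savez("scene1.npz",**c);crop(c,160,170,390,340,3,"pics/g.png")
c=capture("top");np.savez("top1.npz",**c);crop(c,180,80,370,230,4,"pics/g2.png")
E
```

```text
(no output)
```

View pics/g.png

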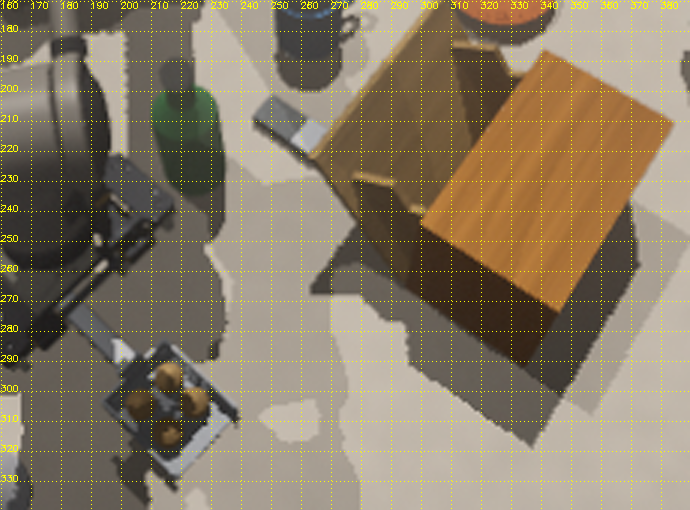

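View pics/g2.png

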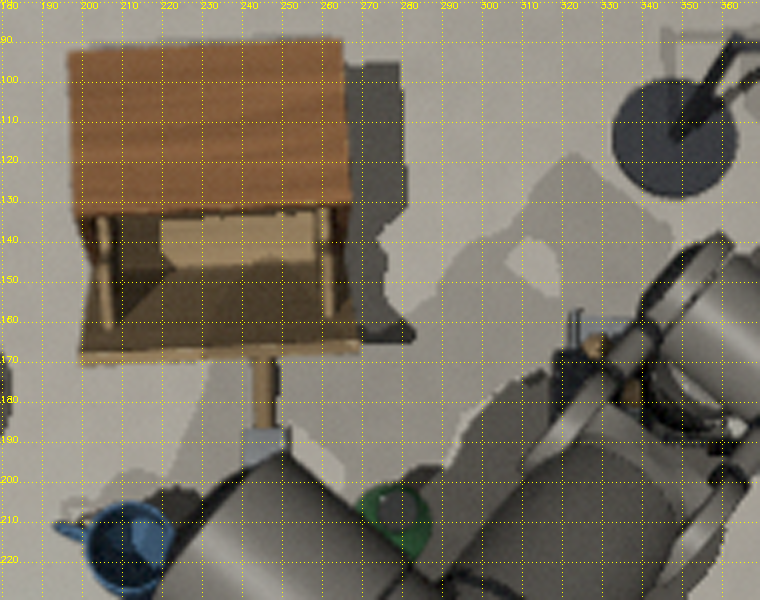

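The bin stands well out, with its board top at about row 166 in the top view, and all four walnuts are still on the scoop. Next I'll lower onto the handle and grip it.

>>> {"fn": "step_arm", "kwargs": {
  "increments": "0 0 0 0 0 30 0.5;0 0 0 0 0 65 0.5;0 0 0 0 0 100 0.5;0 0 0 0 0 130 0.5;0 0 0 0 0 148 0.5;0 0 0 0 0 157 0.5;0 0 0 0 0 157 0.5;0 0 0 0 0 157 -0.5;0 0 0 0 0 157 -0.5;0 0 0 0 0 157 -0.5;0 0 0 0 0 157 -0.7;0 0 0 0 0 157 -0.8;0 0 0 0 0 157 -1;0 0 0 0 0 157 -1;0 0 0 0 0 157 -1"
}}

```text
time: 9.85
tool_pos: [474.5, -329.7, 40.8]
tcp_rot: [-3.142, 0.0, 3.06]
contact_force: [-0.2, -1.6, 1.6]
grip_width: 21.6
```

```bash
python3 - <<'E'
from h import *
c=capture("scene");np.savez("scene2.npz",**c);crop(c,150,240,260,340,6,"pics/i.png")
print(onz(load("top1.npz"),(200,167),175),onz(load("top1.npz"),(267,164.5),175),get_obs()["joint_positions"])
E
```

```text
[553.41861264 145.38848261 175.        ] [556.14490944 -82.06741765 175.        ] [-7.39799947e-01  6.71265066e-01  1.60849602e+00  2.96769179e-05
  8.61646730e-01 -2.22884113e+00]
```

View pics/i.png

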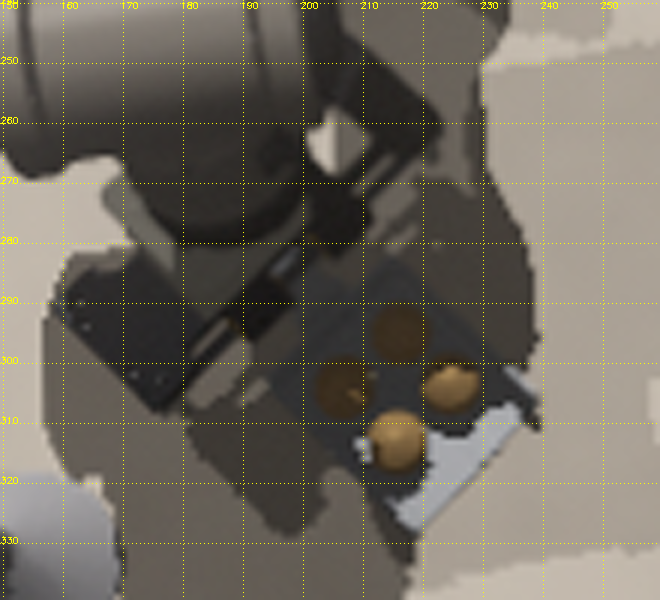

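Gripped at 21.6 mm, and the four walnuts are undisturbed. I'll lift gently.

>>> {"fn": "step_arm", "kwargs": {
  "increments": "0 0 0 0 0 -1 -1;0 0 0 0 0 -4 -1;0 0 0 0 0 -9 -1;0 0 0 0 0 -16 -1;0 0 0 0 0 -25 -1;0 0 0 0 0 -36 -1;0 0 0 0 0 -49 -1;0 0 0 0 0 -63 -1;0 0 0 0 0 -78 -1;0 0 0 0 0 -94 -1;0 0 0 0 0 -111 -1;0 0 0 0 0 -128 -1;0 0 0 0 0 -145 -1;0 0 0 0 0 -161 -1;0 0 0 0 0 -177 -1;0 0 0 0 0 -192 -1;0 0 0 0 0 -205 -1;0 0 0 0 0 -216 -1;0 0 0 0 0 -224 -1;0 0 0 0 0 -228 -1"
}}

```text
time: 12.4
tool_pos: [474.6, -329.7, 269.1]
tcp_rot: [-3.141, 0.0, 3.06]
contact_force: [0.7, -0.5, -3.1]
grip_width: 21.9
```

```bash
python3 - <<'E'
from h import *
c=capture("scene");np.savez("scene3.npz",**c);crop(c,130,190,290,310,5,"pics/j.png")
c=capture("top");np.savez("top3.npz",**c);crop(c,290,130,400,240,6,"pics/j2.png")
print(get_obs()["tool_pos"],get_obs()["grip_width"])
plan([454.5,31-137.5*.02,268],np.pi+.02)
E
```

```text
[ 474.57226409 -329.65331689  268.893356  ] 22.023905367734066
turn [-0.     0.    -0.102] shift [ 49.2 355.1   0.8]
```

View pics/j.png

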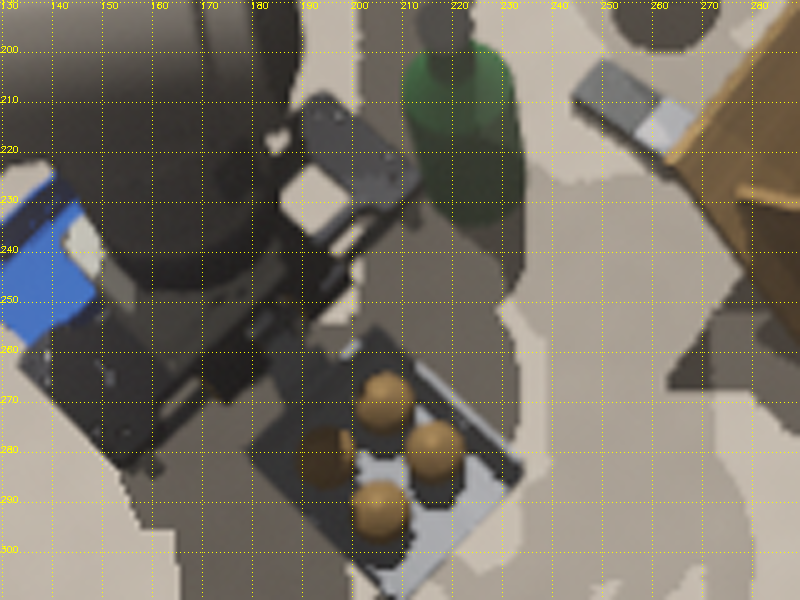

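View pics/j2.png

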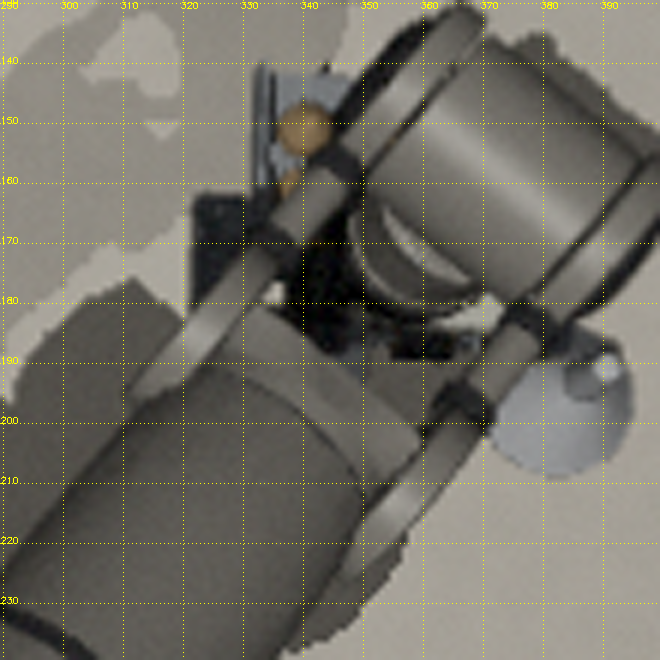

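```bash
python3 - <<'E'
from h import *
np.set_printoptions(suppress=True,precision=1)
s=load("scene3.npz");s0=load("scene0.npz")
N=[onz(s0,p,20) for p in [(215.7,295),(206,304),(224,303),(215.5,313)]]+[onz(s0,(238.5,308),30)]
for dz in (228,223,218): print(dz,proj(s,[n+[0,0,dz] for n in N]).tolist())
E
```

```text
228 [[205.40581708429403, 270.4778996872142], [193.40160937442016, 281.11679944968284], [215.38950917665966, 279.9278353000239], [204.82992906975556, 291.8133433762033], [232.98647740119853, 285.60935361402124]]
223 [[205.67916149603764, 271.1303226538435], [193.73704079445378, 281.72730702277863], [215.61878651566744, 280.54329780468106], [205.11492113604805, 292.3802612272066], [233.1338572891986, 286.2088405733506]]
218 [[205.94993695536354, 271.77654515564274], [194.06927095542176, 282.3319210419023], [215.8458741428868, 281.1528228537984], [205.3971439816874, 292.9416146161466], [233.27979872874212, 286.8024240066614]]
```

All four walnuts are where a level lift predicts (within 1 px), so the scoop hasn't drooped. I'll carry it to the bin.

>>> {"fn": "step_arm", "kwargs": {
  "increments": "0 0 0 0 2 0 -1;0 0 0 1 8 0 -1;0 0 -0.005 3 18 0 -1;0 0 -0.01 5 33 0 -1;0 0 -0.015 7 53 0 -1;0 0 -0.02 11 77 0 -1;0 0 -0.03 14 103 0 -1;0 0 -0.04 18 129 0 -1;0 0 -0.045 21 155 0 -1;0 0 -0.05 25 181 0 -1;0 0 -0.06 29 207 0 -1;0 0 -0.065 32 233 0 -1;0 0 -0.07 36 257 0 -1;0 0 -0.08 39 279 0 -1;0 0 -0.085 41 299 0 -1;0 0 -0.09 44 317 0 -1;0 0 -0.095 46 332 0 -1;0 0 -0.098 47 343 0 -1;0 0 -0.1 48 350 0 -1;0 0 -0.1 49 355 0 -1"
}}

```text
time: 15.0
tool_pos: [454.7, 28.5, 268.7]
tcp_rot: [-3.142, -0.0, -3.123]
contact_force: [-0.7, 0.3, -3.8]
grip_width: 21.7
```

```bash
python3 - <<'E'
from h import *
c=capture("scene");np.savez("scene4.npz",**c);crop(c,220,110,380,230,5,"pics/k.png")
c=capture("top");np.savez("top4.npz",**c);crop(c,180,80,290,180,7,"pics/k2.png")
o=get_obs();print(o["tool_pos"],o["grip_width"],o["joint_positions"],o["tcp_rot"])
E
```

```text
[454.64198549  28.421808   268.66227866] 21.955235005756798 [-1.06142058e-01  1.97403274e-01  1.66744882e+00  9.85677038e-05
  1.27685640e+00 -1.69532382e+00] [ 3.14148466e+00 -1.03230956e-04 -3.12323578e+00]
```

View pics/k.png

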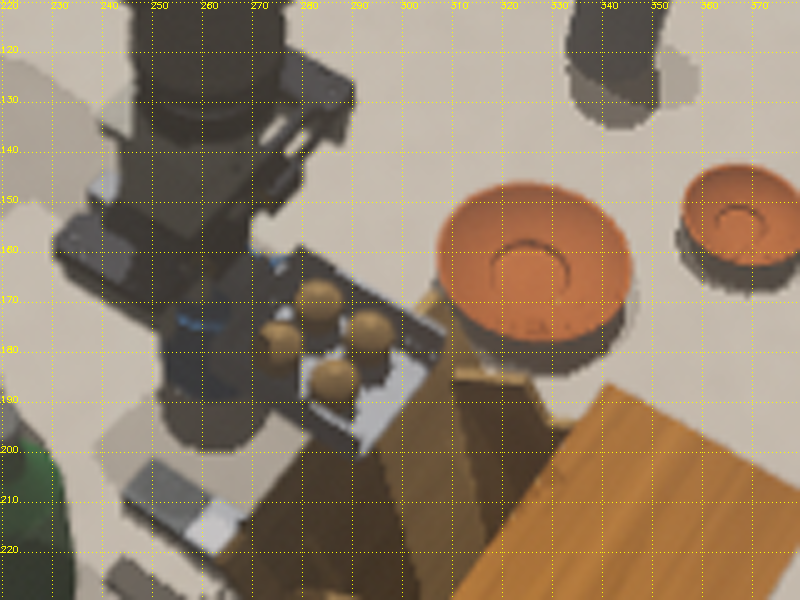

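View pics/k2.png

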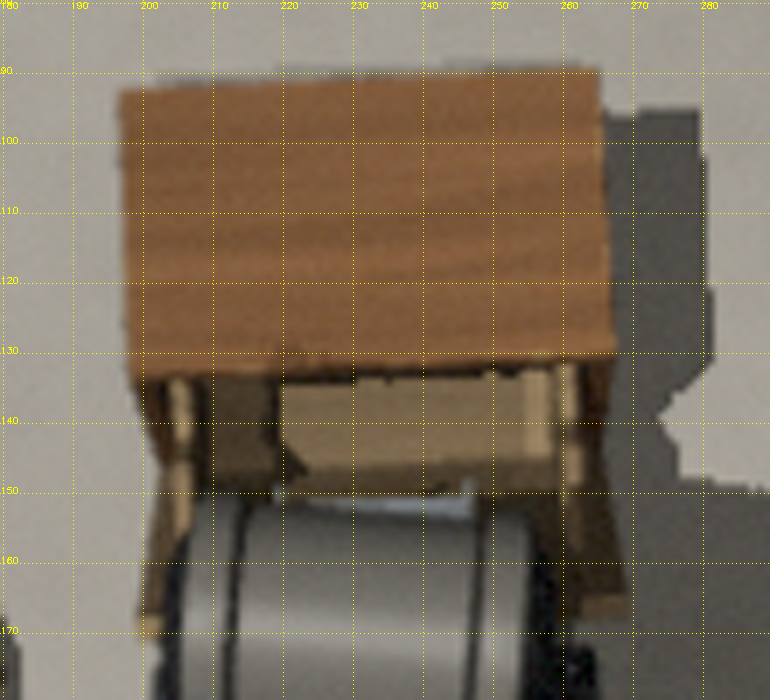

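The scoop is level, with its mouth centred over the opening at about (233,150) in the top view. I'll work out the lowering and tipping moves.

```bash
python3 - <<'E'
from h import *
np.set_printoptions(suppress=True,precision=1)
print(onz(load("top4.npz"),(233,150.5),233), proj(load("scene4.npz"),[[594,31,231]]))
# rows relative to current TCP (454.6,28.4,268.7); M0
T0=np.array([454.6,268.7]); 
for a,mx,mz in [(0,592,198),(5,592,198),(10,592,198),(15,592,197),(20,592,196),(25,592,193),(30,592,189),(35,592,185),(40,592,180),(45,592,175),(50,592,172),(55,592,172)]:
    r=np.deg2rad(a); t=np.array([mx,mz])-np.array([137.5*np.cos(r)-38*np.sin(r),-137.5*np.sin(r)-38*np.cos(r)])
    d=t-T0; print(a,round(r,3),"x",round(-d[0]),"z",round(-d[1]))
E
```

```text
[592.5  30.9 233. ] [[300.2 191.3]]
0 0.0 x 0 z 33
5 0.087 x -4 z 21
10 0.175 x -9 z 9
15 0.262 x -14 z -1
20 0.349 x -21 z -10
25 0.436 x -29 z -17
30 0.524 x -37 z -22
35 0.611 x -47 z -26
40 0.698 x -56 z -29
45 0.785 x -67 z -30
50 0.873 x -78 z -33
55 0.96 x -90 z -38
```

>>> {"fn": "step_arm", "kwargs": {
  "increments": "0 0 0 0 0 2 -1;0 0 0 0 0 7 -1;0 0 0 0 0 14 -1;0 0 0 0 0 22 -1;0 0 0 0 0 29 -1;0 0 0 0 0 33 -1;0 0.087 0 -4 0 21 -1;0 0.175 0 -9 0 9 -1;0 0.262 0 -14 0 -1 -1;0 0.349 0 -21 0 -10 -1;0 0.436 0 -29 0 -17 -1;0 0.524 0 -37 0 -22 -1;0 0.611 0 -47 0 -26 -1;0 0.698 0 -56 0 -29 -1;0 0.785 0 -67 0 -30 -1;0 0.873 0 -78 0 -33 -1;0 0.873 0 -78 0 -33 -1;0 0.873 0 -78 0 -33 -1;0 0.873 0 -78 0 -33 -1;0 0.873 0 -78 0 -33 -1"
}}

```text
time: 17.6
tool_pos: [532.4, 29.7, 302.7]
tcp_rot: [-3.142, -0.871, -3.123]
contact_force: [0.2, 0.5, -2.1]
grip_width: 21.5
```

```bash
python3 - <<'E'
from h import *
c=capture("scene");np.savez("scene5.npz",**c);crop(c,220,110,380,260,5,"pics/l.png")
c=capture("top");np.savez("top5.npz",**c);crop(c,180,80,290,180,7,"pics/l2.png")
o=get_obs();print(o["tool_pos"],o["grip_width"],o["joint_positions"],o["tcp_rot"])
E
```

```text
[532.47836757  29.66694026 302.38654255] 21.792602313328295 [-0.05622407  0.84647869  0.7741559  -0.0834245   2.3893539  -1.67977852] [ 3.14157025 -0.87150111 -3.12332157]
```

View pics/l.png

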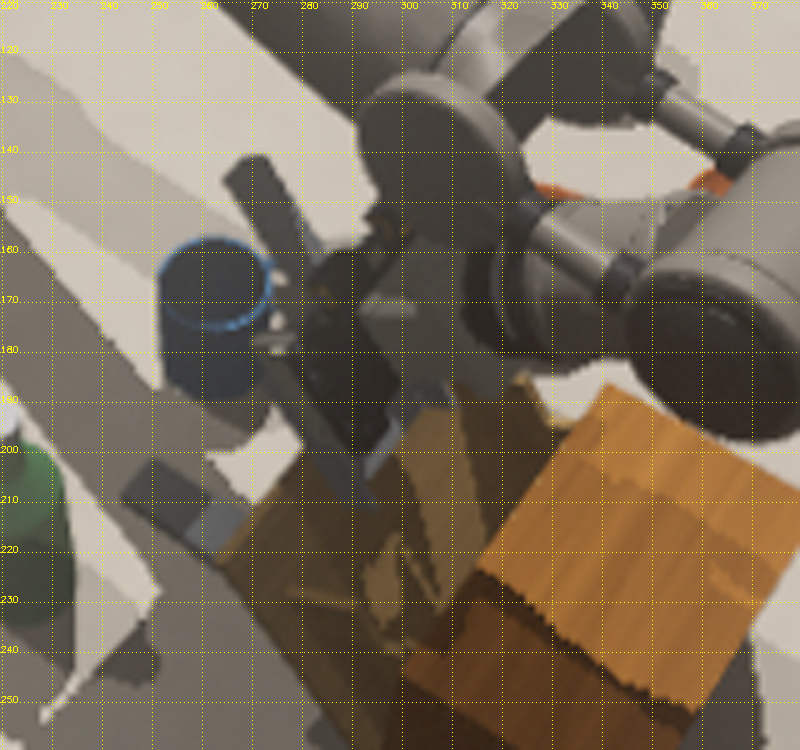

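View pics/l2.png

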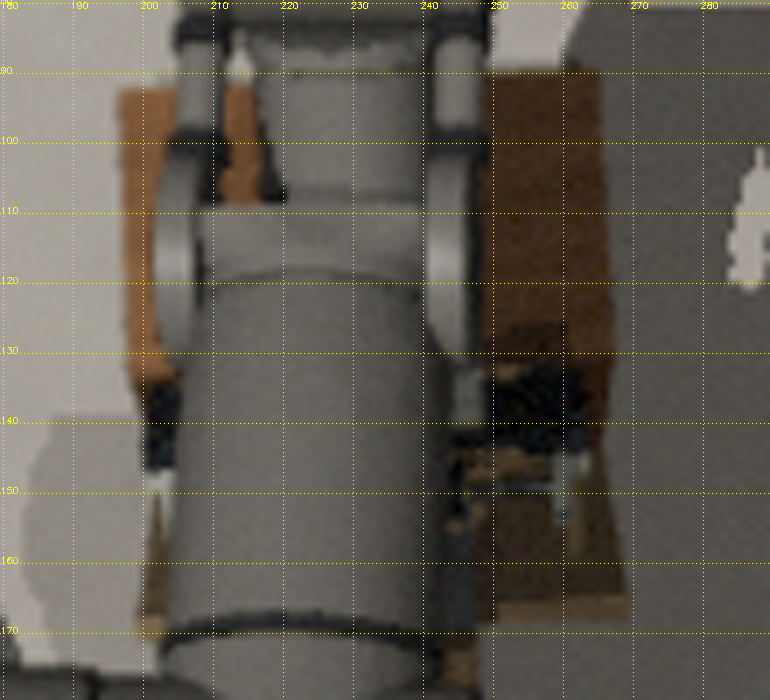

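>>> {"fn": "step_arm", "kwargs": {
  "increments": "0 0.087 0 -4 0 -12 -1;0 0.087 0 -4 0 -12 -1;0 0.03 0 -2 0 -5 -1;0 0.087 0 -4 0 -12 -1;0 0.087 0 -4 0 -12 -1;0 0.087 0 -4 0 -12 -1"
}}

```text
time: 18.45
tool_pos: [544.3, 29.9, 306.4]
tcp_rot: [3.142, -0.958, -3.123]
contact_force: [-0.0, -0.8, -2.5]
grip_width: 22.0
```

```bash
python3 - <<'E'
from h import *
w,d=plan([425,28,285],np.pi+.02)
w,d=plan([500,28,335],np.pi+.02,.6)
w,d=plan([470,28,310],np.pi+.02,.3)
E
```

```text
turn [ 0.001 -0.958 -0.002] shift [ 51.2   0.3 109.9]
turn [ 0.001 -0.358 -0.001] shift [49.  -1.  19.8]
turn [ 0.001 -0.658 -0.001] shift [45.8 -0.5 58.7]
```

>>> {"fn": "step_arm", "kwargs": {
  "increments": "0 -0.09 0 12 0 5 -1;0 -0.18 0 24 0 10 -1;0 -0.27 0 37 0 15 -1;0 -0.358 0 49 0 20 -1;0 -0.46 0 48 0 33 -1;0 -0.56 0 47 0 46 -1;0 -0.658 0 46 0 59 -1;0 -0.76 0 48 0 76 -1;0 -0.86 0 50 0 93 -1;0 -0.958 0 51 0 110 -1;0 -0.958 0 51 0 110 -1"
}}

```text
time: 19.82
tool_pos: [422.2, 28.0, 285.3]
tcp_rot: [3.141, -0.002, -3.124]
contact_force: [0.1, -0.3, -2.2]
grip_width: 21.9
```

```bash
python3 - <<'E'
from h import *
c=capture("scene");np.savez("scene6.npz",**c);crop(c,210,110,370,260,5,"pics/m.png")
c=capture("top");np.savez("top6.npz",**c);crop(c,180,80,290,180,7,"pics/m2.png")
E
```

```text
(no output)
```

View pics/m.png

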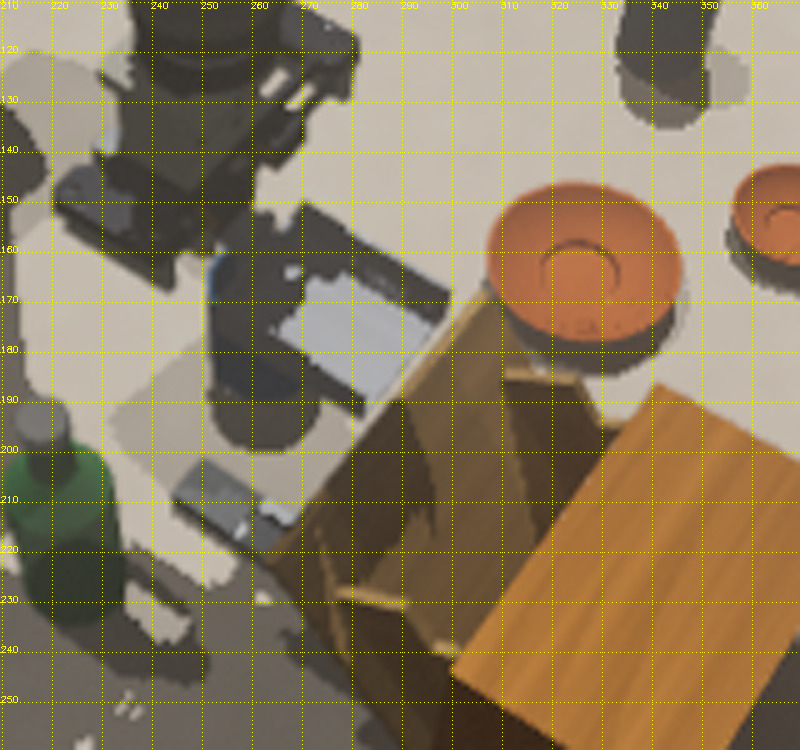

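View pics/m2.png

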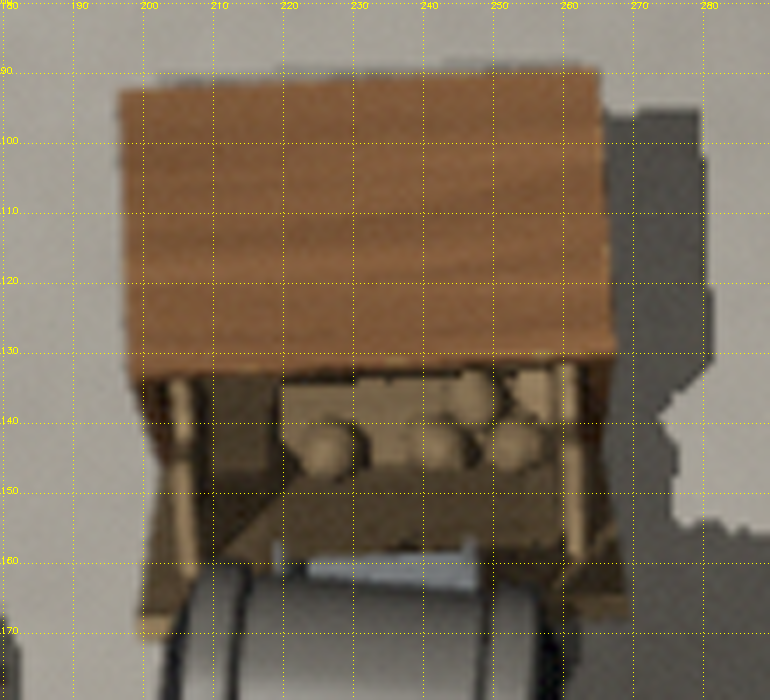

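The scoop is empty, and all four walnuts lie in the bin at about (226,144), (241,143), (247,136) and (252,143) in the top view. I'll carry the scoop back to its original clear spot.

```bash
python3 - <<'E'
from h import *
plan([474.5,-329.7,270],np.pi-.08)
E
```

```text
turn [-0.    -0.001  0.098] shift [ -42.9 -358.2   16. ]
```

>>> {"fn": "step_arm", "kwargs": {
  "increments": "0 0 0 -1 -8 0 -1;0 0 0.01 -3 -24 1 -1;0 0 0.02 -6 -50 2 -1;0 0 0.03 -10 -82 3 -1;0 0 0.04 -14 -116 5 -1;0 0 0.05 -18 -150 7 -1;0 0 0.06 -22 -184 8 -1;0 0 0.065 -26 -218 10 -1;0 0 0.07 -30 -252 12 -1;0 0 0.08 -34 -284 13 -1;0 0 0.09 -37 -312 14 -1;0 0 0.095 -40 -334 15 -1;0 0 0.098 -42 -350 16 -1;0 0 0.098 -43 -358 16 -1;0 0 0.098 -43 -358 16 -1"
}}

```text
time: 21.8
tool_pos: [474.5, -329.8, 268.6]
tcp_rot: [3.141, -0.002, 3.061]
contact_force: [-0.1, 0.1, -3.5]
grip_width: 21.8
```

>>> {"fn": "step_arm", "kwargs": {
  "increments": "0 0 0 0 0 5 -1;0 0 0 0 0 18 -1;0 0 0 0 0 36 -1;0 0 0 0 0 58 -1;0 0 0 0 0 80 -1;0 0 0 0 0 102 -1;0 0 0 0 0 124 -1;0 0 0 0 0 145 -1;0 0 0 0 0 165 -1;0 0 0 0 0 182 -1;0 0 0 0 0 196 -1;0 0 0 0 0 207 -1;0 0 0 0 0 214 -1;0 0 0 0 0 218 -1;0 0 0 0 0 220 -1;0 0 0 0 0 220 -1"
}}

```text
time: 23.8
tool_pos: [474.2, -329.6, 49.1]
tcp_rot: [-3.141, -0.002, 3.062]
contact_force: [0.4, -0.1, -2.0]
grip_width: 21.7
```

```bash
python3 - <<'E'
from h import *
c=capture("scene");crop(c,150,240,260,340,6,"pics/n.png")
E
```

```text
(no output)
```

View pics/n.png

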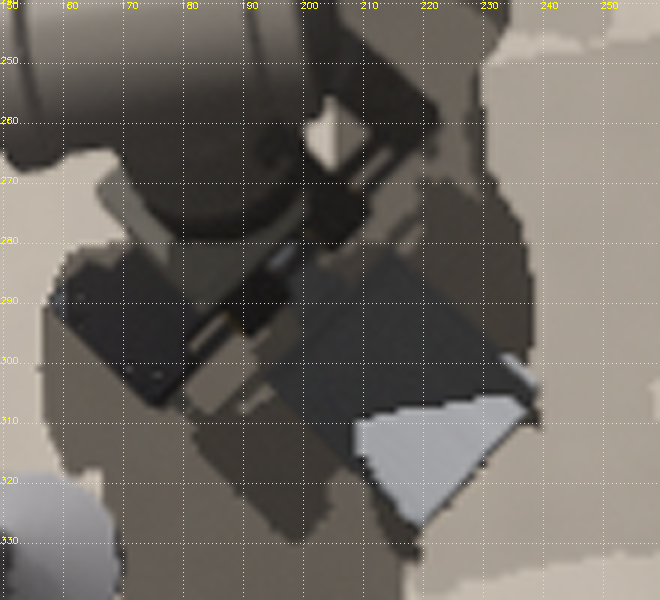

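The scoop hangs level about 8 mm above the ledge, with its mouth from (219,328) to (238,308). I'll lower it slowly until it touches.

>>> {"fn": "step_arm", "kwargs": {
  "increments": "0 0 0 0 0 2 -1;0 0 0 0 0 4 -1;0 0 0 0 0 5 -1;0 0 0 0 0 6 -1;0 0 0 0 0 7 -1;0 0 0 0 0 7.5 -1;0 0 0 0 0 7.5 -1"
}}

```text
time: 24.72
tool_pos: [474.2, -329.6, 41.5]
tcp_rot: [-3.141, -0.002, 3.062]
contact_force: [-1.8, 0.4, 1.5]
grip_width: 21.6
```

The force has swung from about -2.5 to +1.5 N, so the scoop is resting on the ledge. I'll release it.

>>> {"fn": "step_arm", "kwargs": {
  "increments": "0 0 0 0 0 0.3 -1;0 0 0 0 0 0.3 -0.4;0 0 0 0 0 0.3 -0.2;0 0 0 0 0 0.3 0.1;0 0 0 0 0 0.3 0.3;0 0 0 0 0 0.3 0.3;0 0 0 0 0 -10 0.3;0 0 0 0 0 -35 0.3;0 0 0 0 0 -75 0.3;0 0 0 0 0 -125 0.3;0 0 0 0 0 -180 0.3;0 0 0 0 0 -230 0.3;0 0 0 0 0 -230 0"
}}

```text
time: 26.35
tool_pos: [475.8, -330.5, 277.0]
tcp_rot: [-3.135, 0.006, 3.062]
contact_force: [0.8, -0.7, -0.2]
grip_width: 53.9
```

```bash
python3 - <<'E'
from h import *
c=capture("scene");cv2.imwrite("pics/o.png",c["frame"][:,:,::-1])
plan([500,31,270],np.pi+.02)
E
```

```text
turn [-0.003  0.002 -0.1  ] shift [  3.8 361.7   2.9]
```

View pics/o.png

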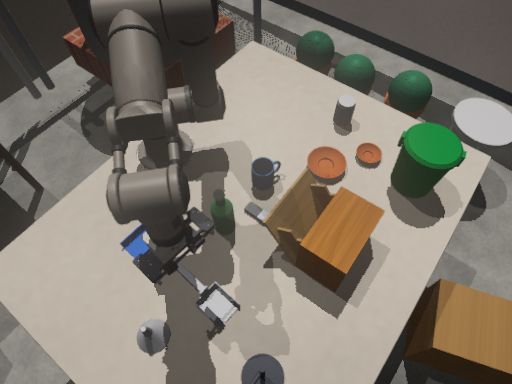

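The scoop lies flat on the ledge, and nothing else has moved. Next I'll close the fingers and go round in front of the board.

>>> {"fn": "step_arm", "kwargs": {
  "increments": "0 0 -0.01 0 15 0 -1;0 0 -0.02 0 45 0 -1;0 0 -0.04 1 85 0 -1;0 0 -0.05 1 130 0 -1;0 0 -0.07 2 175 0 -1;0 0 -0.08 2 220 0 -1;0 0 -0.1 3 265 0 -1;0 0 -0.1 3 305 0 -1;0 0 -0.1 4 340 0 -1;0 0 -0.1 4 358 0 -1;0 0 -0.1 4 362 0 -1;0 0 -0.1 4 362 35 -1;0 0 -0.1 4 362 75 -1;0 0 -0.1 4 362 100 -1;0 0 -0.1 4 362 105 -1;0 0 -0.1 4 362 105 -1"
}}

```text
time: 28.4
tool_pos: [499.6, 31.1, 166.8]
tcp_rot: [-3.141, -0.002, -3.122]
contact_force: [0.4, 0.3, -0.2]
grip_width: 0.2
```

>>> {"fn": "step_arm", "kwargs": {
  "increments": "0 0 0 -12 0 0 -1;0 0 0 -22 0 0 -1;0 0 0 -29 0 0 -1;0 0 0 -34 0 -2 -1;0 0 0 -39 0 -5 -1;0 0 0 -44 0 -8 -1;0 0 0 -49 0 -11 -1;0 0 0 -55 0 -15 -1;0 0 0 -61 0 -19 -1;0 0 0 -67 0 -22 -1;0 0 0 -73 0 -25 -1;0 0 0 -79 0 -28 -1;0 0 0 -85 0 -30 -1;0 0 0 -91 0 -32 -1;0 0 0 -97 0 -34 -1;0 0 0 -103 0 -35 -1;0 0 0 -109 0 -36 -1;0 0 0 -115 0 -37 -1;0 0 0 -121 0 -38 -1;0 0 0 -127 0 -38 -1"
}}

```text
time: 30.9
tool_pos: [626.8, 34.2, 204.2]
tcp_rot: [3.142, -0.002, -3.121]
contact_force: [-2.4, -0.1, 1.5]
grip_width: 0.4
```

>>> {"fn": "step_arm", "kwargs": {
  "increments": "0 0 0 -5 0 0 -1;0 0 0 -10 0 0 -1;0 0 0 -14 0 0 -1;0 0 0 -18 0 0 -1;0 0 0 -21 0 0 -1;0 0 0 -24 0 0 -1;0 0 0 -24 0 0 -1"
}}

```text
time: 31.78
tool_pos: [650.5, 34.7, 204.0]
tcp_rot: [3.142, -0.002, -3.121]
contact_force: [-1.5, 0.1, 1.3]
grip_width: 0.6
```

>>> {"fn": "step_arm", "kwargs": {
  "increments": "0 0 0 -1 0 0 -1;0 0 0 -2 0 0 -1;0 0 0 -3 0 0 -1;0 0 0 -4 0 0 -1;0 0 0 -5 0 0 -1;0 0 0 -5 0 0 -1"
}}

```text
time: 32.52
tool_pos: [650.6, 34.8, 204.1]
tcp_rot: [-3.141, -0.014, -3.121]
contact_force: [-22.7, -1.8, 10.0]
grip_width: 0.4
```

It stalled at x=650.6 (expected about 649.5) with 23 N, so the bin is shut. I'll back off and look.

>>> {"fn": "step_arm", "kwargs": {
  "increments": "0 0 0 8 0 0 -1;0 0 0 25 0 0 -1;0 0 0 60 0 -20 -1;0 0 0 100 0 -60 -1;0 0 0 140 60 -70 -1;0 0 0 180 120 -70 -1;0 0 0 220 180 -70 -1;0 0 0 250 240 -70 -1;0 0 0 250 300 -70 -1;0 0 0 250 340 -70 -1;0 0 0 250 360 -70 -1;0 0 0 250 360 -70 -1"
}}

```text
time: 34.02
tool_pos: [397.9, 391.4, 274.2]
tcp_rot: [3.141, -0.001, -3.119]
contact_force: [0.6, -0.7, 0.3]
grip_width: 0.3
```

```bash
python3 - <<'E'
from h import *
c=capture("scene");np.savez("scene7.npz",**c);cv2.imwrite("pics/p.png",cv2.resize(c["frame"][:,:,::-1],None,fx=1.5,fy=1.5,interpolation=2))
c=capture("top");np.savez("top7.npz",**c);cv2.imwrite("pics/p2.png",cv2.resize(c["frame"][:,:,::-1],None,fx=1.5,fy=1.5,interpolation=2))
crop(c,190,85,280,155,8,"pics/p3.png")
print(get_obs()["contact_force"])
E
```

```text
[-0.31526224 -0.05918729  0.3360492 ]
```

View pics/p.png

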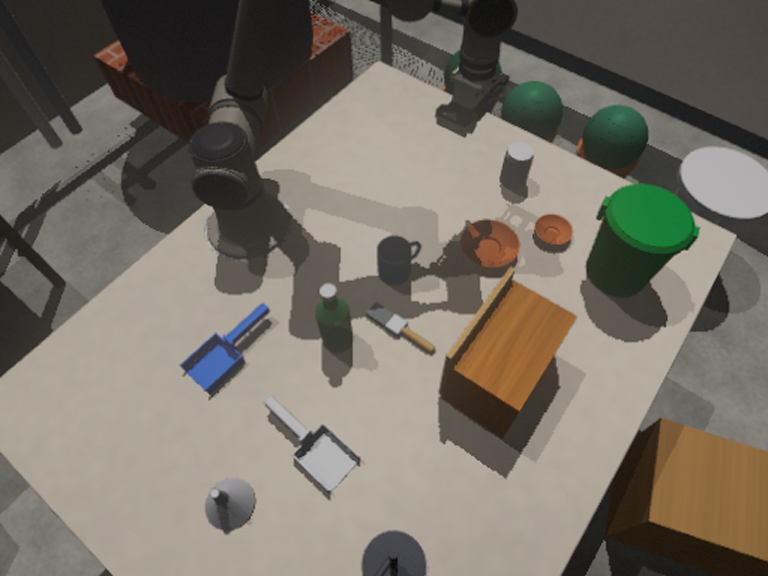

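View pics/p2.png

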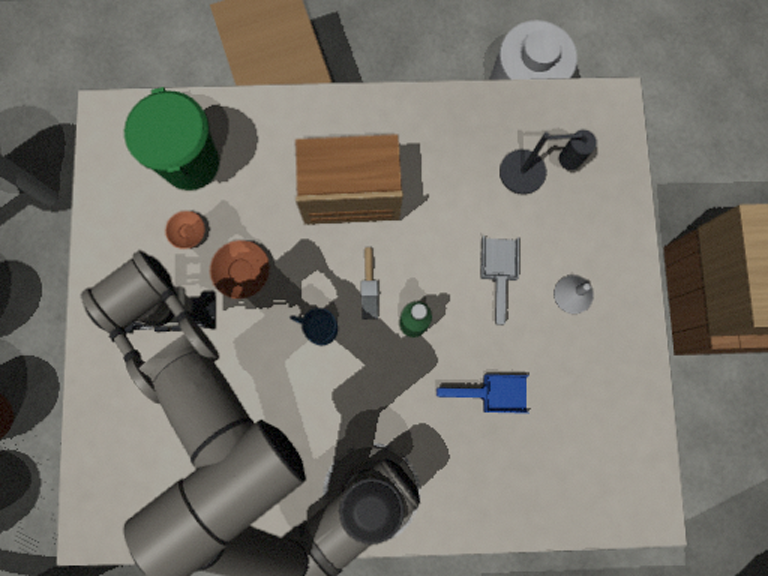

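View pics/p3.png

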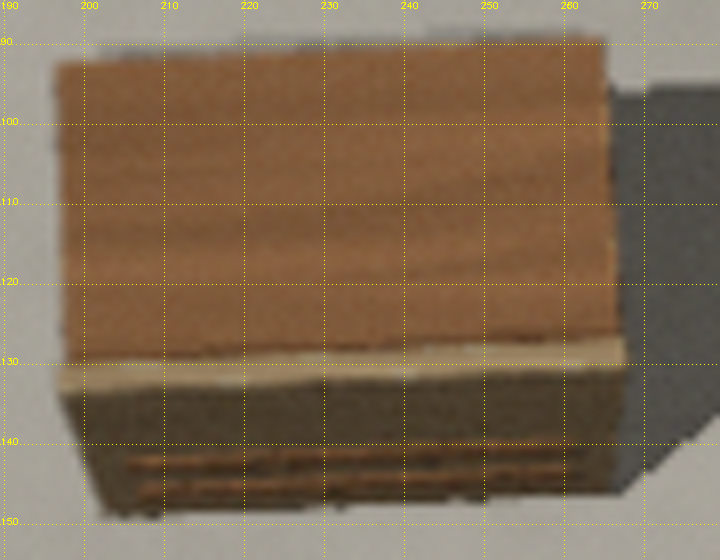

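The scoop is flat and empty where it started, the ledge has no walnuts on it, and the bystanders haven't moved. The board now sits flush at rows ~129–132. I'll check the lip position once more and hand in.

```bash
python3 - <<'E'
from h import *
t=load("top7.npz");print(onz(t,(197.2,132.2),216),onz(t,(267.5,128.6),216))
print(close_job())
E
```

```text
[663.34333764 149.6029874  216.        ] [669.8489855  -85.86612272 216.        ]
the job is handed in; nothing more can be done
None
```

The job is done and handed in at about 34 s of the 72 s allowed, though no verdict was reported.

**What I did:**
1. Hooked the lip from behind and pulled the bin out to its stop, which showed as a stall at 11 N.
2. Gripped the steel scoop by its handle and carried it level to the bin.
3. Tipped it to 55° over the bin's mouth.
4. Laid the empty scoop flat and right way up at its original spot on the ledge.
5. Pushed the bin shut until it stalled at 23 N, at x = 650.6 mm where I expected about 649.5 mm.

**Last checks:**
- **Walnuts:** After tipping, the top view showed all four inside the bin and the scoop empty. None show on the ledge in the final pictures. I could not see into the bin once it was shut.
- **Bin:** The lip measures x ≈ 663–670 mm along its length (mean 666.6, expected about 665), so it agrees with fully shut to within the camera calibration. The difference between its two ends comes from the case standing slightly turned.
- **Other things:** By eye, comparing the first and last pictures, the bystanders have not moved.
- **Robot:** It stands clear of everything, with contact force near zero.

No check failed or disagreed.

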